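# Wedge the rocker clamp tight on a power bank

## Robot

A 6-joint arm with a two-finger parallel gripper is mounted at the origin on the work surface. World frame = base frame: x ahead of the robot, y to its left, z up, the work surface at z = 0. Lengths are in m, angles in rad, forces in N, time in s.
With the tool pointing down it reaches from about 0.3 to 1 m from the base axis. Payload 5.1 kg.
Tool frame: the origin (TCP) lies on the centre line of the jaws, within the pads' length; the fingertips stand 22 mm ahead of it and the grasp point (between the pads) lies 3 mm ahead of it; z points along the fingers, y is the line along which they close (so a half turn about z gives the same grasp; the last joint's range is limited). The gripper opens to 95 mm and grips with 3 to 60 N. Pads are 20 mm wide; open, the fingers measure 119 mm over their backs; the gripper's body (75 mm by 180 mm) begins 59 mm behind the grasp point.
Start: joints at [1.147, 0.124, 1.65, -0, 1.367, -0.083], TCP at [0.217, 0.613, 0.237] pointing down, gripper open.
Joint ranges: [-2.61, 2.61], [-1.02, 2.33], [0.03, 2.71], [-1.35, 4.49], [0.32, 2.68], [-2.91, 2.91]. Speed limits (rad/s): [2.57, 2.57, 3.14, 3.14, 3.14, 3.14].

## Interface

Orientations are given as a rotation vector (axis times angle).
In Python, from plant import sense, snapshot, camera_info, close_job, search_frame gives the robot as it stands.
- The arm moves only by the shell command python3 -m pendant 'ROWS' [OPENING] [FORCE]. ROWS is JSON, a list of rows, each a list of 4 numbers: the shift along the tool's x, y, z as a fraction of full scale, then the turn about the tool's z as a fraction of full scale. In form: [[tx, ty, tz, turn], ...]. A call has 1 to 20 rows; each row shifts and turns the commanded pose from where the row before left it, along the tool's axes as they then stand; what a row does not reach is not made up. Full scale, the value 1, is 0.04 m for a shift and 0.1 rad for a turn. A row lasts 1/12 s, in which the tool goes at most 41.7 mm and 7.16 degrees, less where a joint would pass 70% of its speed; a pose out of reach is approached as far as the arm can. A call with a number of a shift or a turn outside -1 to 1 is refused whole. A call with a gripper value outside its range is refused whole. OPENING is the closure, from -1 (fully open) to 1 (shut), so that 0 is half open, set as the call begins (- or left out, the last holds). The fingers move at their own pace and stop on an object; FORCE is the grip in N (left out, the last holds). Time passes only in rows, so rows that do not move let the fingers close. It gives the time, the measured TCP pose, the force, the opening and the grip force at its end, in the units of the state.
- sense(): the state, without advancing time (a new reading comes with each control period).
- snapshot(name): name is "side" or "top"; returns the picture (384x512x3 uint8, blue, green, red); there is no depth.
- camera_info(name): a dict with "fx", "fy", "cx", "cy" (pixels), "world_from_camera" (4x4, takes a point from camera to world coordinates). Camera axes: x right, y up, looking along -z (the intrinsics and any distortion apply to the point x, -y, -z); pixel columns grow to the right and rows downward; lengths in m; the calibration is good to about 2 mm. A picture is of the moment at which its call begins. camera_info takes no time and is no camera call.
- close_job(): hands the job in; it is judged then, once.
Trained networks look in the newest picture that a camera, given by its name, has taken for a name from the list of things; names that differ only in an ending like _2 or _b are one class to them, and where a whole thing is asked for, a point or a joint stands for the part that bears it (a point fixed in the world has none). Each returns a list of dicts, best first, with "p" (0 to 1); they miss things now and then, are a little off and sometimes report something else, mostly with a low value. They report only what shows in the picture. A call takes as long as a camera call. They do not tell look-alikes from the thing itself.
- search_frame(camera, label): "xy" ([column, row] in pixels, amid what is visible of it).
The state is a dict: "t": time; "joint_positions": joint angles; "qvel": joint speeds; "joint_torque": joint torques, N m; "tool_pos": TCP position; "ee_rot": TCP orientation; "force": force on the tool from outside, world axes, zero at the start; "wrist_torque": the same for the moment, N m; "grip_width": finger opening in m; "grip_force": force on a finger pad.
Only numpy, scipy, OpenCV 4.12 (cv2) and the standard library are available. Lean on these libraries where they do the work, as an engineer would, in place of code of your own. Each camera call takes 0.05 s, during which the arm holds its last target. There are 200 camera calls.

## Task

Get the power bank ready for its discharge test: slide it under the raised nose of the rocker clamp until its end is home against the clamp's stop bar. Then push the wooden wedge, thin end first, under the clamp's tail edge until the rocker is level and jammed tight, so that the sprung foot stays pressed down on the power bank when you let go. Leave the spanner, bolts and white tablet pack where they are.

Things in the scene. Friction and masses are not known exactly. Their poses are not given: they have to be found in the camera images.
- clamp: grey rocker clamp bolted to the bench. Origin on the bench under the pivot, z up. A steel rocker bar 50 wide, 12 thick runs along the clamp's y from nose (y=-115) to tail (y=136) between two grey posts (62 high, x 29 to 43 either side, y=+-18; 8 high feet out to x=+-75). Pivot along x, 48 high. Bare bench lies under nose and tail. The wedge goes in from the +y side, moving to -y.
- pack_stop (a point): middle of the face, facing clamp -y, of the stop bar fixed on the bench under the rocker (clamp y=-45, bar 18 high, 86 wide). A power bank home against it has its centre at clamp x=0, y=-110 and its long side along clamp y. With the rocker open, the foot above is about 30 over the bench.
- rocker (a joint): angle of the rocker bar (rad): -0.108 open (nose up, tail down, held there by a light spring worth about 2 N at the tail), 0 level, growing as the tail is raised and the nose goes down. With the 24 high power bank under it, the foot first touches at about -0.04, is fully pressed in at 0, and the rocker then goes practically no further.
- foot (a joint): how far the sprung round rubber-faced foot (26 across, under the nose, 100 from the pivot) is pushed up into the rocker (m): 0 free, 0.004 fully pressed (about 4 N); then it is solid.
- tail_edge (a point): middle of the rounded lower edge of the rocker's tail (edge 50 long along the clamp's x, 12 thick, at clamp y = 130): about 8 above the bench when open, 22 when level.
- pack: pale blue plastic power bank, block 62 (its x) x 130 (its y) x 24 high, about 0.3 kg, loose on the bench. Origin at the centre of its underside. Either end may go first. It starts on the nose side of the clamp.
- wedge: plain wooden wedge, loose, 100 wide (its x), 110 long (its y), 0.25 kg. Origin: centre of its underside. Thin end (5 high) at its y=-55, pointing roughly to the clamp's tail; flat upright back (31 high) at y=+55; even slope. Too wide to grip across: push on its back. Jams with about 70 of it under the tail edge; the push grows to some 8 to 15 N, then rises steeply. Holds by friction.
- tablet_pack: white flat tablet battery pack, 95 x 150 x 8, loose, a bystander; origin at the centre of its underside.
- spanner: blue steel spanner, 170 long, loose, a bystander.
- bolt0: zinc-plated bolt standing on its head, 28 across, 66 high, a bystander; origin under its head.
- bolt1: like bolt0.
Not all that is in view belongs to the job. Several things look just like the wedge: the one meant starts nearest to the robot's base. There is more than one size of the pack; the job needs the largest.

How it is judged:
On the way, in this order (a step that is already met when the one before it is completed fails the run):
1. power bank home against the stop bar under the raised nose (y of pack in the frame of clamp between -0.116 and -0.102 m and x of pack in the frame of clamp between -0.015 and 0.015 m and angle between the y axis of pack and the y axis of clamp, either way round below 0.15 rad and value of joint rocker below -0.07 rad), for 0.2 s.
2. wedge under the tail, rocker level and foot pressed on the power bank (value of joint rocker above -0.02 rad and value of joint foot above 0.002 m and contact force between wedge and clamp above 2.5 N), for 0.2 s.
At the end, for the whole second after the job is handed in: The power bank lies against the stop bar (within 6 mm along the clamp, 15 mm across, 0.15 rad); the wedge, flat on the bench and let go, carries the rocker's tail with more than 2.5 N and holds the rocker level (above -0.02 rad) with the foot pressed in more than 2 mm; all at rest (all of step 2 and y of pack in the frame of clamp between -0.116 and -0.102 m and x of pack in the frame of clamp between -0.015 and 0.015 m and angle between the y axis of pack and the y axis of clamp, either way round below 0.15 rad and angle between wedge's own z axis and vertical below 0.06 rad and linear speed of each of wedge, pack below 0.01 m/s); the robot touches nothing.
It fails at once if a bystander was shifted by more than 30 mm (distance of any of tablet_pack, spanner, bolt0, bolt1 from where it was at the start of the episode above 0.03 m).
It fails at once if a bolt was knocked over (angle between any of bolt0, bolt1's own z axis and vertical above 0.5 rad).
It also fails if it takes over 56 s, if anything falls off the work surface, if the arm or the gripper's body presses on something with over 40 N, if the wrist force passes 120 N, or if a joint passes its speed limit or range.

## Working session

There is one attempt and no reset: what is moved stays moved. The work goes in short steps, Python scripts to look and compute and a shell command to move; the robot and the scene stay as the last step left them, time stands still between calls to the robot, and variables do not carry over. Pictures are saved under pics/ and viewed, at most 10 in all, crops included, and the job is handed in when it is done.

```bash
mkdir -p pics; cat > h.py <<'E'
import numpy as np,cv2
from plant import sense,snapshot,camera_info,search_frame
def ray(cam,px):
    c=camera_info(cam);T=np.array(c["world_from_camera"]);
    d=np.array([(px[0]-c["cx"])/c["fx"],-(px[1]-c["cy"])/c["fy"],-1.])
    return T[:3,3],T[:3,:3]@d
def at(cam,px,z=0.):
    o,d=ray(cam,px);return (o+d*(z-o[2])/d[2])
def proj(cam,p):
    c=camera_info(cam);T=np.linalg.inv(np.array(c["world_from_camera"]));q=T[:3,:3]@np.array(p)+T[:3,3]
    return np.array([c["cx"]+c["fx"]*q[0]/-q[2],c["cy"]-c["fy"]*q[1]/-q[2]])
E
python3 - <<'E'
from h import *
for n in("top","side"):
    print(n,{k:np.round(v,3).tolist() for k,v in camera_info(n).items()})
    cv2.imwrite(f"pics/{n}0.png",cv2.resize(snapshot(n),(800,600)))
    for l in("clamp","pack","wedge","tablet_pack","spanner","bolt0","tail_edge","pack_stop"):
        try: print(l,[(np.round(r["xy"]).tolist(),round(r["p"],2),np.round(at(n,r["xy"])[:2],3).tolist()) for r in search_frame(n,l)])
        except Exception as e: print(l,e)
print(sense())
E
```

```text
top {'fx': 348.702, 'fy': 348.702, 'cx': 259.697, 'cy': 193.253, 'world_from_camera': [[0.02, 0.992, -0.127, 0.41], [-1.0, 0.023, 0.022, 0.056], [0.024, 0.127, 0.992, 1.117], [0.0, 0.0, 0.0, 1.0]]}
clamp [([268.0, 204.0], 0.71, [0.517, 0.004])]
pack [([394.0, 226.0], 0.96, [0.457, -0.403]), ([336.0, 265.0], 0.9, [0.33, -0.215])]
wedge [([145.0, 160.0], 0.94, [0.652, 0.404]), ([110.0, 204.0], 0.68, [0.506, 0.506]), ([201.0, 190.0], 0.62, [0.559, 0.221])]
tablet_pack [([328.0, 133.0], 0.78, [0.758, -0.191])]
spanner [([205.0, 125.0], 0.51, [0.774, 0.216])]
bolt0 [([265.0, 136.0], 0.44, [0.744, 0.017]), ([270.0, 207.0], 0.44, [0.508, -0.001])]
tail_edge [([270.0, 206.0], 0.56, [0.511, -0.001])]
pack_stop [([267.0, 205.0], 0.66, [0.514, 0.008])]
side {'fx': 384.027, 'fy': 384.027, 'cx': 260.93, 'cy': 192.684, 'world_from_camera': [[0.93, 0.263, -0.258, 0.306], [-0.368, 0.643, -0.671, -0.627], [-0.01, 0.719, 0.695, 0.782], [0.0, 0.0, 0.0, 1.0]]}
clamp [([250.0, 231.0], 0.66, [0.515, 0.003])]
pack [([207.0, 332.0], 0.93, [0.332, -0.224]), ([292.0, 373.0], 0.81, [0.466, -0.37]), ([250.0, 22
[... 468 characters left out ...]
[0.51, 0.012])]
{'t': 0.9, 'joint_positions': array([ 1.14738940e+00,  1.23796609e-01,  1.65030089e+00, -2.18196226e-05,
        1.36751223e+00, -8.26196457e-02]), 'qvel': array([ 0.00195087,  0.00084297, -0.00101491, -0.00010075, -0.00051096,
        0.00060091]), 'joint_torque': array([-4.61756611e-05, -4.17580640e+01, -3.60233474e+01,  7.75920600e-02,
        4.29778907e-02,  5.29321120e-07]), 'tool_pos': array([0.21728731, 0.6125892 , 0.23665788]), 'ee_rot': array([ 5.32711206e-01,  3.09608140e+00, -3.43711597e-05]), 'force': array([ 0.35817845, -0.952559  , -0.02584079]), 'wrist_torque': array([ 0.04276082, -0.03248378,  0.07719975]), 'grip_force': 0.0, 'grip_width': 0.0949466067488568}
```

View pics/top0.png

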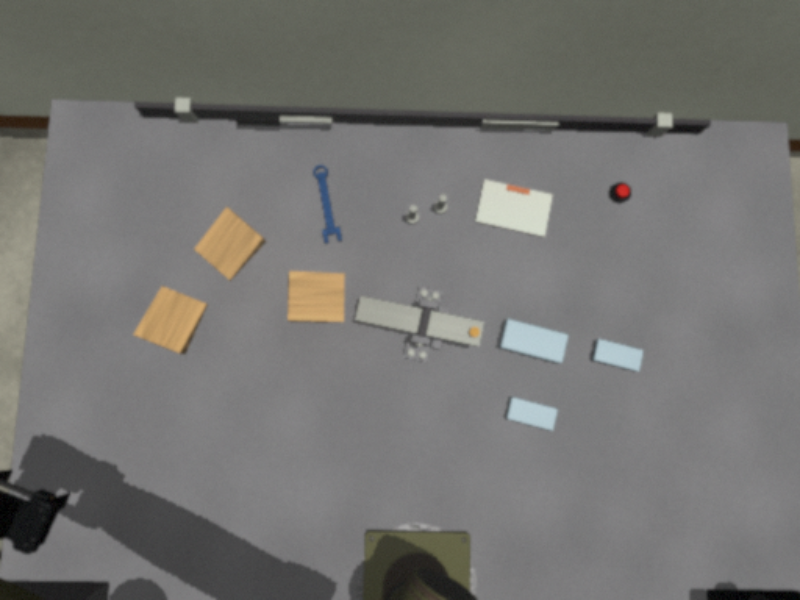

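View pics/side0.png

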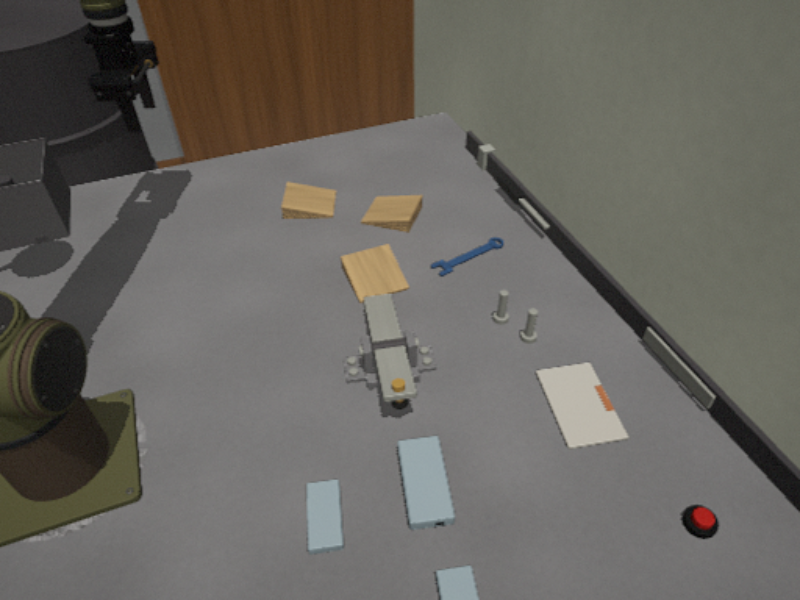

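The top picture shows the largest power bank at about (534,341) in the 800x600 view, the nose of the clamp at (480,332) and its tail at (358,311). The wedge nearest the base is at (317,297). The side picture agrees. Next I fit the shapes to the silhouettes.

```bash
cat > fit.py <<'E'
from h import *
from scipy.optimize import minimize
S=4
def block(w,l,h): return np.array([[a*w/2,b*l/2,c] for a in(-1,1) for b in(-1,1) for c in(0,h)])
WEDGE=np.array([[a*.05,b*.055,c] for a in(-1,1) for b,c in((-1,0),(-1,.005),(1,0),(1,.031))])
PACK=block(.062,.13,.024)
def place(V,p): 
    c,s=np.cos(p[2]),np.sin(p[2]);return V@np.array([[c,s,0],[-s,c,0],[0,0,1]])+[p[0],p[1],0]
def hull(n,P):
    return cv2.convexHull(np.array([(proj(n,v)+.5)*S-.5 for v in P],np.float32))
def mask(n,img,kind,p0):
    hsv=cv2.cvtColor(img,cv2.COLOR_BGR2HSV).astype(int);H,Sa,V=hsv[...,0],hsv[...,1],hsv[...,2]
    I=cv2.resize(img,None,fx=S,fy=S,interpolation=cv2.INTER_CUBIC);hsv=cv2.cvtColor(I,cv2.COLOR_BGR2HSV).astype(int);H,Sa,V=hsv[...,0],hsv[...,1],hsv[...,2]
    m=((H<28)&(Sa>60)&(V>50)) if kind=="wedge" else ((H>85)&(H<115)&(Sa>30)&(V>55))
    k,lab,st,ce=cv2.connectedComponentsWithStats(m.astype(np.uint8))
    q=(proj(n,[p0[0],p0[1],.015])+.5)*S
    b=min((i for i in range(1,k) if st[i,4]>300),key=lambda i:np.hypot(*(ce[i]-q)))
    return (lab==b).astype(np.uint8)
def fit(imgs,kind,p0):
    V=WEDGE if kind=="wedge" else PACK
    M={n:mask(n,i,kind,p0) for n,i in imgs.items()}
    def cost(p):
        c=0
        for n,m in M.items():
            r=np.zeros_like(m);cv2.fillConvexPoly(r,np.round(hull(n,place(V,p))*16).astype(np.int32),1,shift=4)
            c+=(r!=m).sum()/m.sum()
        return c
    p=np.array(p0,float)
    for d in(.02,.005):
        r=minimize(cost,p,method="Nelder-Mead",options=dict(initial_simplex=[p]+[p+d*np.array(e)*[1,1,5] for e in np.eye(3)],xatol=1e-4,fatol=1e-4));p=r.x
    return p,r.fun
E
cat > m.py <<'E'
from fit import *
im={n:snapshot(n) for n in("top","side")}
np.save("im.npy",im,allow_pickle=True)
for k,p0 in(("pack",(.48,-.235,-.15)),("wedge",(.56,.22,.0))):
    for sub in(im,{"top":im["top"]},{"side":im["side"]}): 
        p,f=fit(sub,k,p0);print(k,list(sub),p.round(4),round(f,3))
E
python3 - <<'E'
exec(open("m.py").read())
a=cv2.resize(im["top"][175:240,215:330],None,fx=6,fy=6,interpolation=cv2.INTER_CUBIC)
cv2.imwrite("pics/clamp_top.png",a)
b=cv2.resize(im["side"][180:265,215:285],None,fx=7,fy=7,interpolation=cv2.INTER_CUBIC)
cv2.imwrite("pics/clamp_side.png",b)
E
```

```text
Traceback (most recent call last):
  File "fit.py", line 30, in fit
    r=minimize(cost,p,method="Nelder-Mead",options=dict(initial_simplex=[p]+[p+d*np.array(e)*[1,1,5] for e in np.eye(3)],xatol=1e-4,fatol=1e-4));p=r.x
  File "fit.py", line 25, in cost
    r=np.zeros_like(m);cv2.fillConvexPoly(r,np.round(hull(n,place(V,p))*16).astype(np.int32),1,shift=4)
                                                     ~~~~^^^^^^^^^^^^^^
  File "fit.py", line 10, in hull
    return cv2.convexHull(np.array([(proj(n,v)+.5)*S-.5 for v in P],np.float32))
                                     ~~~~^^^^^
  File "h.py", line 10, in proj
    c=camera_info(cam);T=np.linalg.inv(np.array(c["world_from_camera"]));q=T[:3,:3]@np.array(p)+T[:3,3]
ValueError: time passes only in moves, steps and waits
```

```bash
sed -i 's/^from plant.*/from plant import sense,snapshot,search_frame\nimport plant,functools\ncamera_info=functools.cache(plant.camera_info)/' h.py
sed -i 's/np.save("im.npy",im,allow_pickle=True)/[cv2.imwrite(f"last_{n}.png",i) for n,i in im.items()]/' m.py
python3 - <<'E'
exec(open("m.py").read())
a=cv2.resize(im["top"][175:240,215:330],None,fx=6,fy=6,interpolation=cv2.INTER_CUBIC)
cv2.imwrite("pics/clamp_top.png",a)
b=cv2.resize(im["side"][180:265,215:285],None,fx=7,fy=7,interpolation=cv2.INTER_CUBIC)
cv2.imwrite("pics/clamp_side.png",b)
E
```

```text
pack ['top', 'side'] [ 0.2133  2.4235 -6.8278] 2.0
pack ['top'] [ 0.479  -0.2267 -0.1997] 0.24
pack ['side'] [ 0.2133  2.4235 -6.8278] 1.0
wedge ['top', 'side'] [0.5598 0.2149 0.0114] 0.085
wedge ['top'] [0.5594 0.2148 0.0122] 0.01
wedge ['side'] [0.5609 0.217  0.0104] 0.057
```

View pics/clamp_top.png

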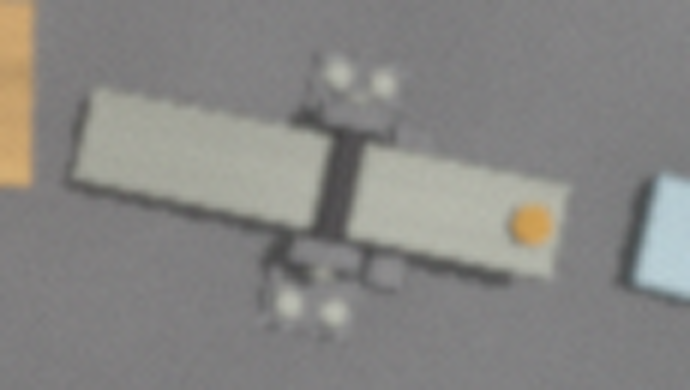

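View pics/clamp_side.png

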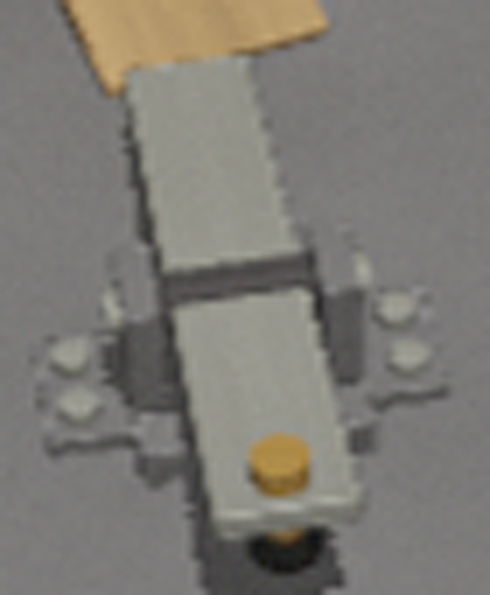

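The top crop shows the bar's corners at (95,88), (75,180), (570,186) and (552,277). The side crop shows them at (130,72), (248,58), (215,520) and (358,490). I fit the clamp to these and mend the pack mask.

```bash
cat > clampfit.py <<'E'
from fit import *
from scipy.optimize import least_squares
X=[(1,.136),(-1,.136),(1,-.115),(-1,-.115)]
T=[(215+(a+.5)/6-.5,175+(b+.5)/6-.5) for a,b in((95,88),(75,180),(570,186),(552,277))]
Sd=[(215+(a+.5)/7-.5,180+(b+.5)/7-.5) for a,b in((248,58),(130,72),(358,490),(215,520))]
def res(p,both=True):
    x,y,w,h=p;a=.108;r=[]
    P=[]
    for s,l in X:
        yy=l*np.cos(a)+h*np.sin(a);z=.048-l*np.sin(a)+h*np.cos(a)
        P.append([s*.025,yy,z])
    P=place(np.array(P),(x,y,w))
    for i in range(4):
        r+=list(proj("top",P[i])-T[i]); 
        r+=list(.5*(proj("side",P[i])-Sd[i]))
    return np.array(r)
r=least_squares(res,[.51,.0,-.2,.006]);print(r.x.round(4));print(r.fun.reshape(-1,4).round(1))
E
python3 clampfit.py; python3 - <<'E'
from h import *
for n,p in(("top",(.48,-.235,.024)),("side",(.48,-.235,.024))):
    i=cv2.imread(f"last_{n}.png");c,r=proj(n,p).round().astype(int);h=cv2.cvtColor(i,cv2.COLOR_BGR2HSV)
    print(n,c,r,[h[r,k].tolist() for k in range(c-30,c+31,4)],h[r-25:r+26:5,c].tolist())
E
```

```text
[ 0.5091 -0.0039 -0.194   0.0058]
[[-0.2 -0.5 -0.4 -0.3]
 [-0.5 -0.2 -0.7 -0.1]
 [ 0.4 -0.5  0.2  0.8]
 [ 0.1  0.4 -0.2  0.3]]
top 344 217 [[120, 2, 128], [90, 5, 97], [97, 31, 189], [98, 33, 211], [96, 32, 210], [96, 32, 210], [98, 29, 209], [96, 33, 209], [97, 30, 210], [97, 32, 208], [96, 32, 210], [97, 32, 207], [97, 31, 191], [105, 4, 128], [120, 4, 126], [130, 6, 129]] [[150, 4, 130], [135, 4, 128], [135, 4, 126], [98, 8, 126], [97, 32, 210], [96, 34, 209], [97, 31, 211], [97, 32, 197], [120, 4, 127], [120, 2, 127], [0, 2, 127]]
side 273 307 [[15, 4, 121], [165, 4, 121], [45, 4, 118], [0, 8, 122], [93, 28, 166], [96, 29, 170], [95, 29, 170], [95, 26, 169], [97, 27, 170], [97, 27, 171], [98, 27, 171], [15, 5, 111], [0, 6, 120], [0, 4, 120], [20, 6, 122], [165, 4, 121]] [[94, 25, 172], [96, 28, 172], [95, 27, 170], [99, 28, 171], [95, 27, 170], [95, 25, 171], [99, 28, 171], [95, 26, 170], [97, 27, 171], [98, 29, 170], [97, 27, 173]]
```

Excellent clamp fit. The pack mask needs a lower saturation threshold.

```bash
sed -i 's/(Sa>30)&(V>55)/(Sa>15)\&(V>55)/' fit.py
cat > rel.py <<'E'
CL=(.5091,-.0039,-.194)
import numpy as np
def rel(p):
    c,s=np.cos(CL[2]),np.sin(CL[2]);d=np.array(p[:2])-CL[:2]
    return np.array([c*d[0]+s*d[1],-s*d[0]+c*d[1],p[2]-CL[2]])
def wor(q):
    c,s=np.cos(CL[2]),np.sin(CL[2]);return np.array([c*q[0]-s*q[1]+CL[0],s*q[0]+c*q[1]+CL[1]])
E
python3 - <<'E'
from fit import *;from rel import *
im={n:cv2.imread(f"last_{n}.png") for n in("top","side")}
for k,p0 in(("pack",(.48,-.23,-.2)),("wedge",(.56,.22,.0))):
  for sub in(im,{"top":im["top"]},{"side":im["side"]}): 
    p,f=fit(sub,k,p0);print(k,list(sub),p.round(4),rel(p).round(4),round(f,3))
E
```

```text
pack ['top', 'side'] [ 0.4791 -0.2291 -0.2357] [ 0.0139 -0.2267 -0.0417] 0.091
pack ['top'] [ 0.4785 -0.2289 -0.2357] [ 0.0134 -0.2267 -0.0417] 0.022
pack ['side'] [ 0.4803 -0.2267 -0.244 ] [ 0.0147 -0.2242 -0.05  ] 0.052
wedge ['top', 'side'] [0.5598 0.2149 0.0114] [0.0076 0.2245 0.2054] 0.085
wedge ['top'] [0.5594 0.2148 0.0122] [0.0072 0.2243 0.2062] 0.01
wedge ['side'] [0.5609 0.217  0.0104] [0.0082 0.2267 0.2044] 0.057
```

```bash
cat > go.py <<'E'
import sys,numpy as np
from scipy.spatial.transform import Rotation as R
from plant import sense
from rel import *
# usage: go.py x y z [closing-axis angle in world, deg]
def plan(x,y,z,ang=None):
    s=sense();M=R.from_rotvec(s["ee_rot"]).as_matrix();d=M.T@(np.array([x,y,z])-s["tool_pos"])
    print("shift/0.04:",(d/.04).round(3),end=" ")
    a=np.arctan2(M[1,1],M[0,1])
    if ang is not None:
        t=-(ang-a); t=(t+np.pi/2)%np.pi-np.pi/2; print("turn/0.1:",round(t/.1,3),end=" ")
    print("tool y ang",round(a,3),"clamp y of tcp",rel(list(s["tool_pos"][:2])+[0])[:2].round(4),"z",s["tool_pos"][2].round(4),"j",s["joint_positions"].round(2),"F",s["force"].round(1),"t",round(s["t"],1))
if __name__=="__main__": plan(*map(float,sys.argv[1:]))
E
python3 go.py .4666 -.2805 .15 -.2357
```

```text
shift/0.04: [-13.337 -18.96    2.167] turn/0.1: 14.657 tool y ang 1.23 clamp y of tcp [-0.4052  0.5487] z 0.2366 j [ 1.15  0.12  1.65  0.    1.37 -0.08] F [0.8 0.3 0.3] t 1.1
```

```bash
python3 -m pendant '[[-0.45,-0.64,0,0],[-0.45,-0.64,0,0],[-0.45,-0.64,0,0],[-0.45,-0.64,0,0],[-0.45,-0.64,0,0],[-0.45,-0.64,0,0],[-0.45,-0.64,0,0],[-0.45,-0.64,0,0],[-0.45,-0.64,0,0],[-0.45,-0.64,0,0],[-0.45,-0.64,0,0],[-0.45,-0.64,0,0],[-0.45,-0.64,0,0],[-0.45,-0.64,0,0],[-0.45,-0.64,0,0],[-0.45,-0.64,0,0],[-0.45,-0.64,0,0],[-0.45,-0.64,0,0],[-0.45,-0.64,0,0],[-0.45,-0.64,0,0]]' -1 15
python3 -m pendant '[[-0.43,-0.62,0.1,0],[-0.43,-0.62,0.1,0],[-0.43,-0.62,0.1,0],[-0.43,-0.62,0.1,0],[-0.43,-0.62,0.1,0],[-0.43,-0.62,0.1,0],[-0.43,-0.62,0.1,0],[-0.43,-0.62,0.1,0],[-0.43,-0.62,0.1,0],[-0.43,-0.62,0.1,0]]'
python3 -m pendant '[[0,0,0,0.98],[0,0,0,0.98],[0,0,0,0.98],[0,0,0,0.98],[0,0,0,0.98],[0,0,0,0.98],[0,0,0,0.98],[0,0,0,0.98],[0,0,0,0.98],[0,0,0,0.98],[0,0,0,0.98],[0,0,0,0.98],[0,0,0,0.98],[0,0,0,0.98],[0,0,0,0.94],[0,0,0,0]]'
python3 go.py .4666 -.2805 .0265 -.2357
```

```text
t: 2.77
tool_pos: [0.3856, 0.0081, 0.237]
ee_rot: [0.533, 3.095, 0.0]
force: [0.0, 1.0, -0.7]
grip_width: 0.0949
grip_force: 0.0
t: 3.6
tool_pos: [0.4648, -0.2832, 0.1965]
ee_rot: [0.533, 3.096, -0.0]
force: [0.7, 0.5, -0.1]
grip_width: 0.0949
grip_force: 0.0
t: 4.93
tool_pos: [0.4647, -0.2815, 0.1968]
ee_rot: [2.469, 1.942, 0.0]
force: [-0.3, -0.6, 0.8]
grip_width: 0.095
grip_force: 0.0
shift/0.04: [0.036 0.039 4.257] turn/0.1: -0.018 tool y ang -0.237 clamp y of tcp [ 0.01  -0.281] z 0.1968 j [-0.64 -0.08  1.93  0.    1.3  -0.41] F [-0.3 -0.6  0.8] t 4.9
```

```bash
python3 -m pendant '[[0.02,0.02,0.6,0],[0.02,0.02,0.6,0],[0,0,0.6,0],[0,0,0.6,0],[0,0,0.6,0],[0,0,0.5,0],[0,0,0.4,0],[0,0,0.25,0],[0,0,0.1,0],[0,0,0,0]]'
python3 -m pendant '[[0,0,0,0],[0,0,0,0],[0,0,0,0],[0,0,0,0],[0,0,0,0],[0,0,0,0],[0,0,0,0],[0,0,0,0]]' 1 15
python3 go.py .4666 -.2805 .0265 -.194
```

```text
t: 5.77
tool_pos: [0.4662, -0.2801, 0.0259]
ee_rot: [-2.465, -1.945, 0.001]
force: [0.2, 0.2, -0.7]
grip_width: 0.0948
grip_force: 0.0
t: 6.43
tool_pos: [0.4668, -0.2805, 0.0271]
ee_rot: [2.467, 1.944, 0.0]
force: [-0.9, 0.4, 3.3]
grip_width: 0.0621
grip_force: 15.0
shift/0.04: [-0.001 -0.005  0.016] turn/0.1: -0.418 tool y ang -0.236 clamp y of tcp [ 0.0118 -0.2796] z 0.0271 j [-0.64  0.12  2.04 -0.    0.98 -0.4 ] F [-0.9  0.4  3.3] t 6.4
```

```bash
python3 -m pendant '[[0,0,0,-0.2],[0,0,0,-0.22],[0,0,0,0],[0,0,0,0]]'
python3 - <<'E'
from go import *
plan(*wor([0,-.172]),.0271,-.194)
E
```

```text
t: 6.77
tool_pos: [0.4672, -0.2806, 0.0271]
ee_rot: [2.425, 1.996, 0.001]
force: [2.3, 0.7, 3.4]
grip_width: 0.0619
grip_force: 15.0
shift/0.04: [ 2.689 -0.304 -0.   ] turn/0.1: 0.004 tool y ang -0.194 clamp y of tcp [ 0.0122 -0.2795] z 0.0271 j [-0.64  0.12  2.04  0.    0.98 -0.45] F [2.3 0.7 3.4] t 6.8
```

```bash
python3 -m pendant '[[0.2,-0.03,0,0],[0.28,-0.03,0,0],[0.28,-0.03,0,0],[0.28,-0.03,0,0],[0.28,-0.03,0,0],[0.28,-0.03,0,0],[0.28,-0.03,0,0],[0.28,-0.03,0,0],[0.28,-0.03,0,0],[0.25,-0.03,0,0],[0,0,0,0],[0,0,0,0]]'
python3 - <<'E'
from go import *
plan(*wor([0,-.163]),.0271,-.194)
exec(open("m.py").read().split("for k")[0])
from fit import *
p,f=fit({"top":im["top"]},"wedge",(.56,.215,0));print(p,f)
cv2.imwrite("pics/home.png",cv2.resize(im["side"][180:360,170:370],None,fx=4,fy=3,interpolation=cv2.INTER_CUBIC)[:600])
E
```

```text
t: 7.77
tool_pos: [0.4758, -0.1701, 0.0271]
ee_rot: [-2.424, -1.996, -0.002]
force: [-0.5, 2.8, 7.6]
grip_width: 0.0622
grip_force: 15.0
shift/0.04: [0.164 0.016 0.   ] turn/0.1: 0.01 tool y ang -0.193 clamp y of tcp [-0.0006 -0.1695] z 0.0271 j [-0.45  0.04  2.12  0.    0.98 -0.26] F [-0.5  2.8  7.6] t 7.8
[0.55907635 0.21474512 0.01693382] 0.010421143102707349
```

View pics/home.png

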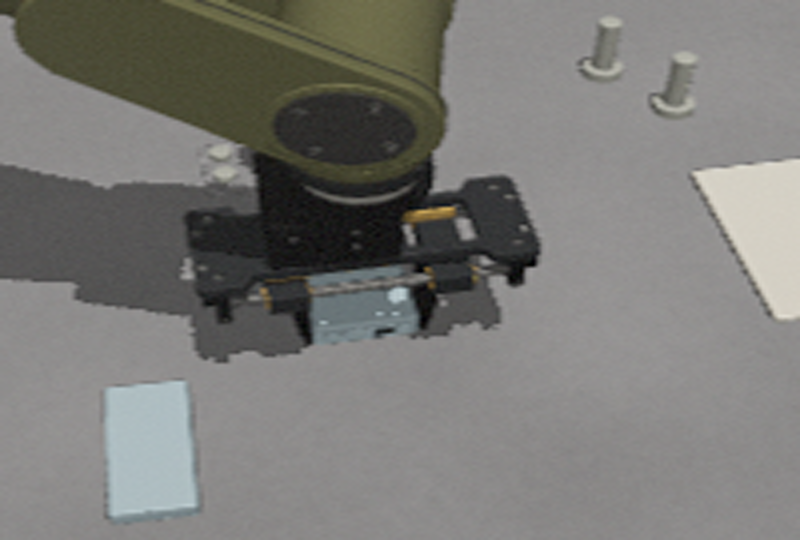

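The side view shows the pack gripped and well in line, heading under the nose. Bolts and tablet pack are undisturbed. I creep on towards the stop.

```bash
python3 -m pendant '[[0.05,0.01,0,0],[0.05,0,0,0],[0,0,0,0],[0,0,0,0]]'
python3 -m pendant '[[0.03,0,0,0],[0.03,0,0,0],[0,0,0,0],[0,0,0,0]]'
python3 go.py .4666 -.2805 .0265 -.194
```

```text
t: 8.2
tool_pos: [0.4768, -0.1679, 0.0271]
ee_rot: [2.425, 1.997, -0.001]
force: [-1.4, -4.3, 6.5]
grip_width: 0.0618
grip_force: 15.0
t: 8.53
tool_pos: [0.4773, -0.1658, 0.0271]
ee_rot: [2.424, 1.997, -0.001]
force: [-0.8, -4.4, 5.2]
grip_width: 0.0618
grip_force: 15.0
shift/0.04: [-2.866  0.288  0.019] turn/0.1: 0.011 tool y ang -0.193 clamp y of tcp [-0.    -0.165] z 0.0271 j [-0.44  0.04  2.13 -0.    0.98 -0.25] F [-0.8 -4.4  5.2] t 8.5
```

```bash
python3 -m pendant '[[0.03,0,0,0],[0.03,0,0,0],[0,0,0,0],[0,0,0,0]]'
python3 -m pendant '[[0.03,0,0,0],[0.03,0,0,0],[0,0,0,0],[0,0,0,0]]'
python3 go.py .4666 -.2805 .0265 -.194
```

```text
t: 8.87
tool_pos: [0.4777, -0.1635, 0.0271]
ee_rot: [2.424, 1.996, -0.001]
force: [-1.2, -4.4, 5.4]
grip_width: 0.0617
grip_force: 15.0
t: 9.2
tool_pos: [0.4778, -0.1629, 0.0271]
ee_rot: [2.421, 1.996, -0.006]
force: [-2.2, -13.8, 3.7]
grip_width: 0.0616
grip_force: 15.0
shift/0.04: [-2.939  0.285  0.031] turn/0.1: 0.023 tool y ang -0.192 clamp y of tcp [-0.     -0.1621] z 0.0271 j [-0.43  0.04  2.13 -0.01  0.98 -0.24] F [ -2.2 -13.8   3.7] t 9.2
```

Home: the force jumped to 14 N at the expected place. I release, back off, raise and check.

```bash
python3 -m pendant '[[0,0,0,0],[0,0,0,0],[0,0,0,0],[0,0,0,0],[0,0,0,0],[0,0,0,0]]' -1
python3 -m pendant '[[0,0,-0.3,0],[0,0,-0.6,0],[0,0,-0.9,0],[0,0,-1,0],[0,0,-1,0],[0,0,-1,0],[0,0,0,0]]'
python3 -m pendant '[[-1,0,0,0],[-1,0,0,0],[-1,0,0,0],[-1,0,0,0],[0,0,0,0]]'
python3 - <<'E'
from fit import *;from rel import *;from go import plan
im={n:snapshot(n) for n in("top","side")}
for k,p0 in(("wedge",(.56,.215,0)),("pack",(.488,-.112,-.194))):
  for s in("top","side"):
    p,f=fit({s:im[s]},k,p0);print(k,s,p.round(4),rel(p).round(4),round(f,3))
plan(.5,0,.3,-.194)
cv2.imwrite("pics/rel.png",cv2.resize(im["side"][150:330,170:370],None,fx=4,fy=3.3,interpolation=cv2.INTER_CUBIC)[:600])
E
```

```text
t: 9.7
tool_pos: [0.4778, -0.161, 0.0263]
ee_rot: [-2.425, -1.996, 0.0]
force: [-0.0, 0.5, -0.1]
grip_width: 0.0932
grip_force: 0.0
t: 10.28
tool_pos: [0.4823, -0.1633, 0.2301]
ee_rot: [2.414, 1.986, 0.012]
force: [1.3, -0.4, 2.0]
grip_width: 0.0951
grip_force: 0.0
t: 10.7
tool_pos: [0.4458, -0.3238, 0.2196]
ee_rot: [2.43, 1.987, -0.003]
force: [-0.1, 1.5, -0.1]
grip_width: 0.0949
grip_force: 0.0
wedge top [0.5591 0.2149 0.0181] [0.0068 0.2243 0.2121] 0.009
wedge side [ 1.0126  2.2031 -7.5704] [ 0.0686  2.2627 -7.3764] 1.0
pack top [ 0.4866 -0.1131 -0.186 ] [-0.001  -0.1115  0.008 ] 0.966
pack side [ 0.4986 -0.1075 -0.3499] [ 0.0097 -0.1036 -0.1559] 8.425
shift/0.04: [ 8.097 -0.258 -2.019] turn/0.1: -0.03 tool y ang -0.197 clamp y of tcp [-3.000e-04 -3.218e-01] z 0.2191 j [-0.72 -0.09  1.89  0.    1.33 -0.52] F [0.4 0.8 0.4] t 10.8
```

View pics/rel.png

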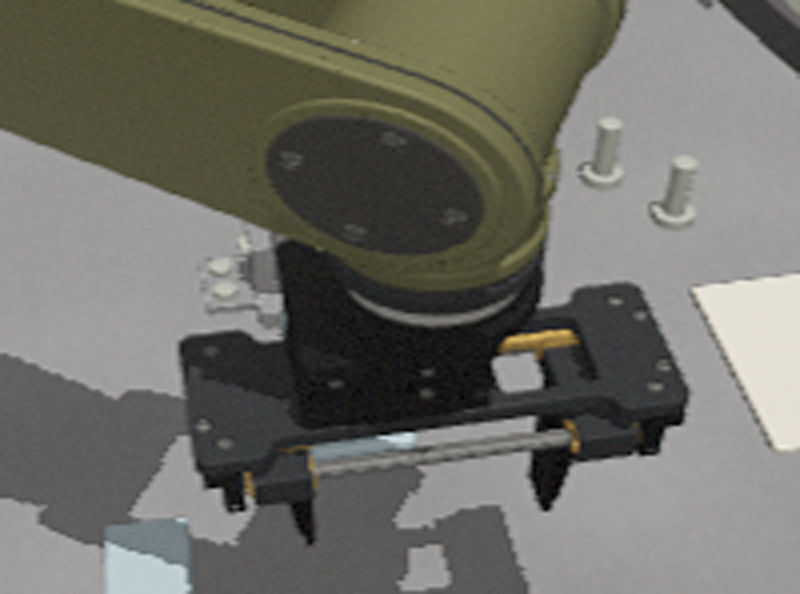

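The view is mostly blocked by the arm, but the bolts and tablet pack are unmoved. The top fit puts the pack at clamp y≈-0.111, home. Now I go behind the wedge.

```bash
python3 - <<'E'
from go import *
plan(.5575,.305,.2196,.0178)
E
python3 -m pendant '[[0.8,0,0,0],[0.8,0,0,0],[0.8,0,0,0],[0.8,0,0,0],[0.8,0,0,0],[0.8,0,0,0],[0.8,0,0,0],[0.8,0,0,0],[0.8,0,0,0],[0.8,0,0,0],[0.8,0,0,0],[0.8,0,0,0],[0.8,0,0,0],[0.8,0,0,0],[0.8,0,0,0],[0.8,0,0,0],[0.8,0,0,0],[0.8,0,0,0],[0.8,0,0,0],[0.6,0,0,0]]' -0.05
python3 -m pendant '[[0,0,0,-0.7],[0,0,0,-0.7],[0,0,0,-0.7],[0,0,0,0],[0,0,0,0]]'
python3 - <<'E'
from go import *
plan(.5575,.305,.0265,.0178)
E
```

```text
shift/0.04: [ 1.5855e+01 -3.4100e-01 -6.0000e-03] turn/0.1: -2.148 tool y ang -0.197 clamp y of tcp [-3.000e-04 -3.218e-01] z 0.2191 j [-0.72 -0.09  1.89  0.    1.33 -0.52] F [0.4 0.8 0.4] t 10.8
t: 12.47
tool_pos: [0.5677, 0.3055, 0.219]
ee_rot: [-2.422, -1.999, -0.001]
force: [0.7, 0.4, 0.6]
grip_width: 0.0503
grip_force: 0.0
t: 12.88
tool_pos: [0.5681, 0.3027, 0.2189]
ee_rot: [-2.204, -2.239, -0.0]
force: [0.2, 0.1, -0.1]
grip_width: 0.0499
grip_force: 0.0
shift/0.04: [ 0.06  -0.263  4.811] turn/0.1: -0.019 tool y ang 0.016 clamp y of tcp [-0.0012  0.3122] z 0.2189 j [0.41 0.12 1.68 0.   1.34 0.39] F [ 0.2  0.1 -0.1] t 12.9
```

Now I look at the freed scene, especially the pack, before lowering.

```bash
python3 -m pendant '[[0.03,-0.13,0.6,0],[0.03,-0.13,0.7,0],[0,0,0.7,0],[0,0,0.7,0],[0,0,0.7,0],[0,0,0.6,0],[0,0,0.4,0],[0,0,0.25,0],[0,0,0.15,0],[0,0,0,0],[0,0,0,0]]'
python3 - <<'E'
from fit import *;from rel import *;from go import plan
im={n:snapshot(n) for n in("top","side")}
# visible far end of pack: compare mask with model hull
for n in im:
    m=mask(n,im[n],"pack",(.488,-.112));
    r=np.zeros_like(m);cv2.fillConvexPoly(r,np.round(hull(n,place(PACK,[*wor([0,-.11]),CL[2]]))*16).astype(np.int32),1,shift=4)
    print(n,"mask outside model px",((m>0)&(r==0)).sum()/16,"mask",m.sum()/16)
plan(.5575,.305,.0265,.0178)
a=cv2.resize(im["side"][95:285,180:330],None,fx=4,fy=3,interpolation=cv2.INTER_CUBIC)
cv2.imwrite("pics/pre.png",a)
E
```

```text
t: 13.8
tool_pos: [0.5592, 0.3042, 0.0276]
ee_rot: [2.204, 2.238, 0.002]
force: [-0.7, -0.0, -0.2]
grip_width: 0.0501
grip_force: 0.0
top mask outside model px 9.625 mask 435.9375
side mask outside model px 0.875 mask 917.0
shift/0.04: [ 0.015 -0.057  0.048] turn/0.1: -0.02 tool y ang 0.016 clamp y of tcp [-0.0097  0.3123] z 0.0284 j [0.41 0.3  1.82 0.   1.02 0.4 ] F [ 0.1 -0.3 -0.2] t 13.9
```

View pics/pre.png

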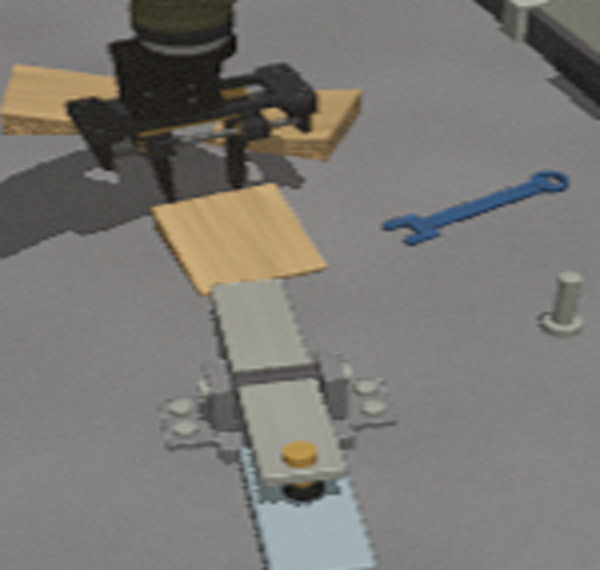

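The pack lies squarely under the raised nose. The wedge is in front of the fingers at about (240,235), thin end at the tail. I push and turn it into line.

```bash
python3 -m pendant '[[-0.2,0,0,0],[-0.2,0,0,0],[-0.15,0,0,0],[-0.1,0,0,0.2],[-0.1,0,0,0.2],[-0.1,0,0,0.2],[-0.1,0,0,0.2],[-0.1,0,0,0.2],[-0.1,0,0,0.2],[-0.1,0,0,0.2],[-0.1,0,0,0.2],[-0.1,0,0,0.2],[-0.1,0,0,0.2],[-0.1,0,0,0.1],[0,0,0,0],[0,0,0,0]]'
python3 - <<'E'
from fit import *;from rel import *;from go import plan
im={n:snapshot(n) for n in("top","side")}
p,f=fit({"side":im["side"]},"wedge",(.545,.17,-.15));print(p.round(4),rel(p).round(4),f)
plan(*wor([0,.178]),.028,-.194)
E
```

```text
t: 15.23
tool_pos: [0.5546, 0.2373, 0.026]
ee_rot: [-2.426, -1.995, 0.003]
force: [0.1, -0.1, 0.2]
grip_width: 0.0499
grip_force: 0.1
[ 0.5423  0.1733 -0.1951] [-0.0016  0.1803 -0.0011] 0.27199453551912567
shift/0.04: [-1.691  0.051 -0.053] turn/0.1: -0.0 tool y ang -0.194 clamp y of tcp [-0.0021  0.2456] z 0.0258 j [ 0.32  0.24  1.9  -0.    1.    0.51] F [-0.3  1.3 -0. ] t 15.3
```

Aligned and centred (x -2 mm, yaw ~0). I push on.

```bash
python3 -m pendant '[[-0.1,0.01,-0.01,0],[-0.13,0.01,-0.01,0],[-0.13,0.01,-0.01,0],[-0.13,0.01,-0.01,0],[-0.13,0,0,0],[-0.13,0,0,0],[-0.13,0,0,0],[-0.13,0,0,0],[-0.13,0,0,0],[-0.1,0,0,0],[0,0,0,0]]'
python3 -m pendant '[[-0.07,0,0,0],[-0.07,0,0,0],[-0.07,0,0,0],[0,0,0,0]]'
python3 go.py .5 0 .028 -.194
```

```text
t: 16.25
tool_pos: [0.5475, 0.1898, 0.0283]
ee_rot: [-2.426, -1.993, -0.004]
force: [1.9, 6.0, -2.0]
grip_width: 0.0499
grip_force: 3.1
t: 16.58
tool_pos: [0.5459, 0.1823, 0.0281]
ee_rot: [-2.426, -1.993, -0.006]
force: [2.4, 8.3, -3.5]
grip_width: 0.0501
grip_force: 4.4
shift/0.04: [-4.693 -0.241 -0.017] turn/0.1: -0.012 tool y ang -0.195 clamp y of tcp [0.0002 0.1898] z 0.0281 j [0.23 0.18 1.97 0.   0.99 0.42] F [ 2.4  8.3 -3.5] t 16.6
```

```bash
python3 -m pendant '[[-0.06,0,0,0],[-0.06,0,0,0],[0,0,0,0]]'
python3 -m pendant '[[-0.05,0,0,0],[-0.05,0,0,0],[0,0,0,0]]'
python3 go.py .5 0 .028 -.194
```

```text
t: 16.83
tool_pos: [0.5449, 0.1778, 0.028]
ee_rot: [-2.425, -1.993, -0.006]
force: [2.2, 9.6, -5.6]
grip_width: 0.0497
grip_force: 4.9
t: 17.08
tool_pos: [0.5443, 0.1752, 0.0279]
ee_rot: [-2.425, -1.991, -0.01]
force: [4.4, 14.9, -6.8]
grip_width: 0.0499
grip_force: 7.5
shift/0.04: [-4.511 -0.233 -0.038] turn/0.1: -0.019 tool y ang -0.196 clamp y of tcp [0.     0.1825] z 0.0279 j [0.21 0.17 1.98 0.01 0.99 0.41] F [ 4.4 14.9 -6.8] t 17.1
```

```bash
python3 -m pendant '[[-0.03,0,0,0],[-0.03,0,0,0],[0,0,0,0]]'
python3 -m pendant '[[-0.03,0,0,0],[0,0,0,0],[0,0,0,0]]'
python3 go.py .5 0 .028 -.194
```

```text
t: 17.33
tool_pos: [0.5442, 0.1747, 0.028]
ee_rot: [-2.424, -1.989, -0.015]
force: [6.1, 21.3, -9.6]
grip_width: 0.0499
grip_force: 11.1
t: 17.58
tool_pos: [0.5441, 0.1743, 0.0279]
ee_rot: [-2.424, -1.988, -0.017]
force: [6.6, 24.9, -11.0]
grip_width: 0.0499
grip_force: 12.6
shift/0.04: [-4.49 -0.23 -0.06] turn/0.1: -0.027 tool y ang -0.197 clamp y of tcp [0.     0.1816] z 0.0279 j [0.21 0.17 1.98 0.01 0.99 0.4 ] F [  6.6  24.9 -11. ] t 17.6
```

Jammed at 26 N, with almost no further motion. I back off and look.

```bash
python3 -m pendant '[[0.2,0,0,0],[0.5,0,0,0],[0.6,0,0,0],[0,0,-0.6,0],[0.4,0,-0.9,0],[0.9,0,-0.4,0],[0.9,0,0,0],[0.9,0,0,0],[0,0,0,0],[0,0,0,0]]'
python3 - <<'E'
from fit import *;from rel import *;from go import plan
im={n:snapshot(n) for n in("top","side")}
for n in im:
    m=mask(n,im[n],"pack",(.488,-.112));
    r=np.zeros_like(m);cv2.fillConvexPoly(r,np.round(hull(n,place(PACK,[*wor([0,-.11]),CL[2]]))*16).astype(np.int32),1,shift=4)
    print(n,"outside",((m>0)&(r==0)).sum()/16,"mask",m.sum()/16)
a=cv2.resize(im["side"][120:310,180:380],None,fx=4,fy=3,interpolation=cv2.INTER_CUBIC)
cv2.imwrite("pics/end.png",a);plan(.5,0,.2)
E
```

```text
t: 18.42
tool_pos: [0.5771, 0.3421, 0.104]
ee_rot: [2.423, 1.998, -0.002]
force: [-0.5, 0.4, 0.2]
grip_width: 0.0499
grip_force: 0.0
top outside 7.8125 mask 431.6875
side outside 0.75 mask 865.25
shift/0.04: [-8.721 -0.245 -2.397] tool y ang -0.194 clamp y of tcp [0.     0.3507] z 0.1035 j [ 0.45  0.28  1.71 -0.    1.16  0.65] F [-1.   0.   0.7] t 18.5
```

View pics/end.png

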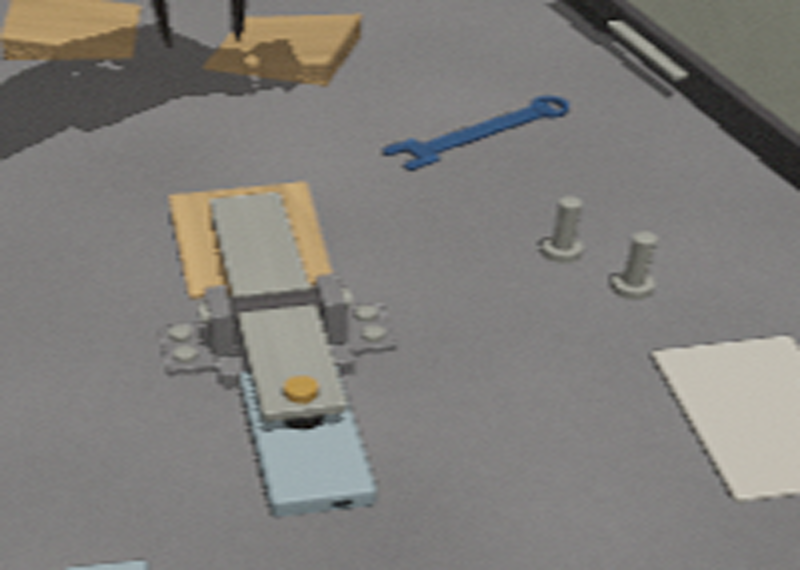

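The picture shows the wedge under the tail, the foot on the pack and the bystanders unmoved. One quick check of the rocker angle from its corners: nose at (262,418) and (345,403), tail at (212,199) and (280,193).

```bash
python3 - <<'E'
from fit import *;from rel import CL
obs=[((a+.5)/4-.5+180,(b+.5)/3-.5+120) for a,b in((345,403),(262,418),(280,193),(212,199))]
X=[(1,-.115),(-1,-.115),(1,.136),(-1,.136)]
for a in(-.108,-.04,-.02,0,.02):
    P=place(np.array([[s*.025,l*np.cos(a)-.006*np.sin(a),.048+l*np.sin(a)+.0058*np.cos(a)] for s,l in X]),CL)
    print(a,[(proj("side",p)-o).round(1).tolist() for p,o in zip(P,obs)])
E
```

```text
-0.108 [[0.3, -2.9], [-0.3, -4.6], [-0.4, 3.3], [-0.9, 3.6]]
-0.04 [[0.4, -0.5], [-0.1, -2.2], [-0.5, 0.8], [-1.2, 1.2]]
-0.02 [[0.4, 0.1], [-0.0, -1.6], [-0.5, 0.1], [-1.2, 0.5]]
0 [[0.4, 0.8], [0.0, -0.9], [-0.6, -0.6], [-1.3, -0.2]]
0.02 [[0.4, 1.4], [0.0, -0.3], [-0.6, -1.2], [-1.3, -0.9]]
```

The corners agree with a level rocker at about 0 rad, so I hand in.

```bash
python3 -c "
from plant import close_job;print(close_job())"
```

```text
the job is handed in; nothing more can be done
None
```

I handed the job in at about 18.5 s: the power bank is home against the stop bar, the wedge is jammed under the tail with the rocker level (about 0 rad from the picture), and the spanner, bolts and tablet pack show no movement; no verdict came back.

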